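Present the spare cell label up by its notched end

TASK

Three flat grey spare cells stand in the black slotted stand, and just one has its frosted grip end up, told only by a small notch cut out of one top corner; its label is on the face that has the notch at its upper right. Pinch that cell by the frosted end (the top third), draw it up out of its slot and present it about a hand's breadth above the middle of the flat reading pad with the label facing up, the cell leaned over about halfway from upright to flat (45 degrees) or flatter. Finish still gripping it there by the frosted end, motionless and clear of everything, with the other two cells left in their slots and the loose things on the shelf left where they lie.

Things in the scene. Friction and masses are not known exactly. Their poses are not given: they have to be found in the camera images.
- stand: black slotted stand, fixed, 150 (its x) x 86 (its y) mm, base plate 8 mm thick carrying three slots 48 mm apart along its x (centres at x = -48, 0 and +48 mm). Each slot is 13 mm wide (x), 63 mm long (y), walls 5 mm thick that rise to 38 mm above the shelf. Origin: centre of its underside, z up. It may stand at any yaw
- spare_cell: the flat grey cell to present: 10 (its x) x 60 (y) x 110 (z) mm, about 0.13 kg, loose in one of the slots, foot on the slot floor 8 mm above the shelf, 1.5 mm play to each side. Origin: middle of its plain end, the foot at the start; z points to its frosted end, the last 40 mm (z = 70 to 110), of the same grey. Label on its +x face; on the -x face two copper contacts. Pinch it firmly (40 N), else it pivots in the fingers
- notch (a point): middle of the 16 x 16 mm notch through the corner of spare_cell's frosted end, at x = 0, y = 22, z = 102 mm in the cell's frame (same axes). With the label towards you and the frosted end up, the notch is at the upper right
- label (a point): middle of the white paper label (44 x 40 mm, dark bars) on spare_cell, at x = 5, y = 0, z = 42 mm in the cell's frame (same axes)
- cell_b: a cell of the same make in another slot, standing the other way up: the notch is hidden at its foot and its top end has two square corners. Origin: middle of its lower end, z up
- cell_c: the third cell, also with its notch hidden at the foot. Origin: middle of its lower end, z up
- reading_pad: flat fixed reading pad, 150 x 150 x 6 mm, black rim with a bare metal middle and steel corner marks. Origin: centre of its underside, z up
- yellow_cell: bystander: yellow polymer cell lying flat, 90 x 55 x 9 mm, origin under its centre
- busbar: bystander: copper busbar strip lying flat, 150 x 22 x 5 mm, origin under its centre
- puller: bystander: steel two-jaw terminal puller lying flat, about 145 x 70 x 14 mm, origin under its crossbar
- jar_lid: bystander: frosted glass jar lid, 80 mm across, 32 mm high with its knob, origin under its centre
- rubber_cap: bystander: red rubber cap, 36 mm across, 26 mm high, origin under its centre
- driver: bystander: screwdriver with a black handle lying along its x, about 200 mm long and 30 mm high
There are look-alikes about, which are no part of the job. Of the things like the reading_pad, leave any that is orange; of the rest the larger one is meant.

How it is judged:
By the outcome, as a careful person would: the job done as asked, in the order asked, and still so for the second after the job is handed in, while the arm keeps its last pose, push and grip.
It also fails if it takes over 38 s, if anything falls off the work surface, if the arm or the gripper's body presses on something with over 40 N, if the wrist force passes 120 N, or if a joint passes its speed limit or range.

ROBOT

A 7-joint arm with a two-finger parallel gripper is mounted at the origin on the work surface. World frame = base frame: x ahead of the robot, y to its left, z up, the work surface at z = 0. Lengths are in m, angles in rad, forces in N, time in s.
With the tool pointing down it reaches from about 0.425 to 0.875 m from the base axis. Payload 4.7 kg.
Tool frame: the origin (TCP) lies midway between the tips of the shut fingers; the grasp point (between the pads) lies 19 mm behind it; y points along the fingers, z is the direction in which the jaws open and shut, and the axes are right-handed (so a half turn about y gives the same grasp; the last joint's range is limited). The gripper opens to 87 mm and grips with 3 to 60 N. Pads are 19 mm wide; open, the fingers measure 117 mm over their backs; the gripper's body (75 mm by 190 mm) begins 51 mm behind the grasp point.
Start: joints at [-1.246, 0.321, -0.07, 1.45, 0.023, 1.371, -0.057], TCP at [0.199, 0.619, 0.223] pointing down, gripper open.
Joint ranges: [-2.86, 2.86], [-0.3, 2.09], [-1.38, 1.24], [0.06, 2.45], [-1.56, 4.7], [0.09, 2.05], [-2.69, 2.69]. Speed limits (rad/s): [2.57, 2.57, 3.14, 3.14, 3.14, 3.14, 3.14].

INTERFACE

Orientations are given as a rotation vector (axis times angle).
In Python, from bench import ctrl gives the robot as it stands.
- The arm moves only by the tool play_rows, never from a script. Its arguments are lists of equal length, an entry for each row: "translation": the shift along the tool's x, y, z in mm, a list of three; "turn": the turn, a rotation vector about the tool's x, y, z in rad, a list of three; "fingers": the opening, from -1 (shut) to 1 (fully open), so that 0 is half open. In form: {"translation": [[dx, dy, dz], ...], "turn": [[wx, wy, wz], ...], "fingers": [fingers, ...]}. A call has exactly 10 rows; each row shifts and turns the commanded pose from where the row before left it, along the tool's axes as they then stand; what a row does not reach is not made up. A row lasts 1/12 s, in which the tool goes at most 41.7 mm and 7.16 degrees, less where a joint would pass 70% of its speed; a pose out of reach is approached as far as the arm can. A call with a gripper value outside its range is refused whole. The fingers move at their own pace and stop on an object; "grip_force" is the grip in N (left out, the last holds). Time passes only in rows, so rows that do not move let the fingers close, or fill a call up. It gives the time, the measured TCP pose, the force and the opening at its end, in the units of the state.
- ctrl.get_state(): the state, without advancing time (a new reading comes with each control period).
- ctrl.get_image(name): name is "scene" or "top" or "wrist"; returns the picture (384x512x3 uint8, blue, green, red); there is no depth.
- ctrl.camera_info(name): a dict with "camera_matrix" (3x3 intrinsics, pixels), "R" (3x3) and "t" (3): a world point X has camera coordinates R X + t. Camera axes: x right, y down, z forward; pixel columns grow to the right and rows downward; lengths in m; the calibration is good to about 2 mm. A picture is of the moment at which its call begins: read the wrist's pose just before it. camera_info takes no time and is no camera call; for the wrist camera it gives the pose at the moment of the call.
- ctrl.close_job(): hands the job in, once; it reports no verdict.
The state is a dict: "time": time; "joint_positions": joint angles; "qd": joint speeds; "joint_torque": joint torques, N m; "position": TCP position; "tool_rot": TCP orientation; "ft_force": force on the tool from outside, world axes, zero at the start; "torque": the same for the moment, N m; "grip_width": opening from 0.0 (shut) to 1.0 (fully open).
Only numpy, scipy, OpenCV 4.12 (cv2) and the standard library are available. Lean on these libraries where they do the work, as an engineer would, in place of code of your own. Each camera call takes 0.05 s, during which the arm holds its last target.

## Working session

There is one attempt and no reset: what is moved stays moved. The work goes in short steps, Python scripts to look and compute and a tool call to move; the robot and the scene stay as the last step left them, time stands still between calls to the robot, and variables do not carry over. Pictures are saved under pics/ and viewed, and the job is handed in when it is done.

Besides the shell and the picture viewer there is one more tool, called after "Call:" as a command line: name --argument value ..., lists and objects as JSON in quotes. play_rows: Moves the arm, as the interface text tells. Its arguments: {"type":"object","properties":{"translation":{"type":"array"},"turn":{"type":"array"},"fingers":{"type":"array"},"grip_force":{"type":"number"}},"required":["translation","turn","fingers"]}

```bash
mkdir -p pics
python3 - <<'E'
from bench import ctrl
import cv2,numpy as np
s=ctrl.get_state();print({k:np.round(v,3) for k,v in s.items()})
for n in("scene","top","wrist"):
    i=ctrl.camera_info(n);print(n,np.round(i["camera_matrix"],1).tolist(),np.round(i["R"],3).tolist(),np.round(i["t"],3).tolist())
    cv2.imwrite(f"pics/{n}0.png",ctrl.get_image(n))
E
```

```text
{'time': np.float64(0.0), 'joint_positions': array([-1.246,  0.322, -0.07 ,  1.452,  0.023,  1.371, -0.057]), 'qd': array([ 0.001,  0.   ,  0.   ,  0.002, -0.   ,  0.001, -0.001]), 'joint_torque': array([ 1.0000e-03, -4.9128e+01, -4.0300e-01, -3.1254e+01, -6.4000e-02,
        4.3000e-02,  0.0000e+00]), 'position': array([0.199, 0.618, 0.221]), 'tool_rot': array([-1.559,  0.244, -0.244]), 'ft_force': array([-0.172, -0.096,  0.414]), 'torque': array([-0.021, -0.005, -0.   ]), 'grip_width': np.float64(1.002)}
scene [[443.9, 0.0, 251.3], [0.0, 443.9, 192.0], [0.0, 0.0, 1.0]] [[0.644, 0.765, 0.01], [0.537, -0.443, -0.718], [-0.545, 0.468, -0.696]] [-0.336, -0.218, 1.577]
top [[364.4, 0.0, 259.9], [0.0, 364.4, 190.2], [0.0, 0.0, 1.0]] [[0.049, -0.999, -0.006], [-0.978, -0.047, -0.202], [0.201, 0.016, -0.979]] [-0.003, 0.545, 1.066]
wrist [[332.8, 0.0, 251.8], [0.0, 332.8, 193.3], [0.0, 0.0, 1.0]] [[0.305, 0.952, -0.001], [0.918, -0.293, 0.266], [0.253, -0.082, -0.964]] [-0.649, -0.033, 0.391]
```

View pics/scene0.png

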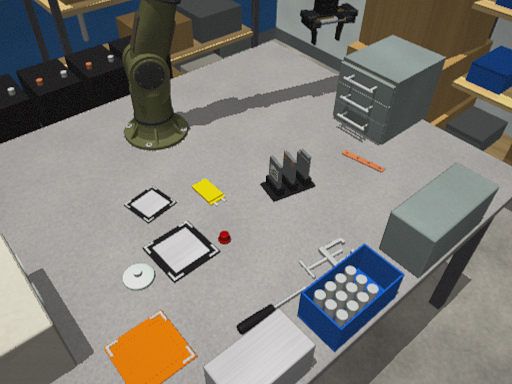

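View pics/top0.png

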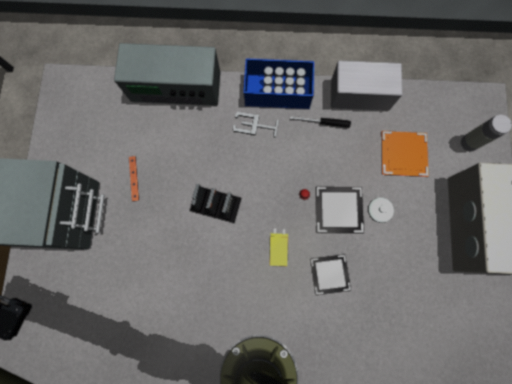

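View pics/wrist0.png

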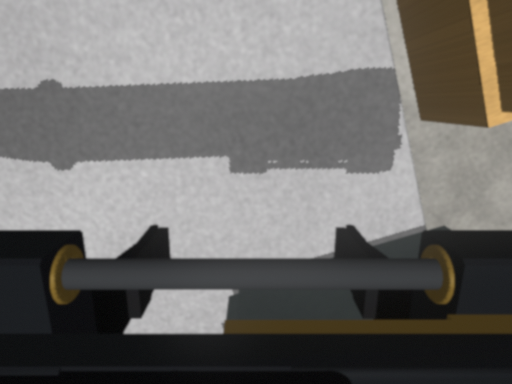

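The scene view shows the stand at about (288,178), with three cells. The pads are at (182,249) large, (150,204) small and (150,350) orange. In the top view the stand is at (216,203) and the large pad at (340,210). I'll crop in closer.

```bash
cat > h.py <<'E'
from bench import ctrl
import cv2,numpy as np
from scipy.spatial.transform import Rotation as Rot
def ray(n,px,z,info=None):
    i=info or ctrl.camera_info(n);K,R,t=(np.array(i[k]) for k in("camera_matrix","R","t"))
    d=R.T@np.linalg.solve(K,[px[0],px[1],1]);c=-R.T@t
    return c+d*(z-c[2])/d[2]
def proj(n,X,info=None):
    i=info or ctrl.camera_info(n);K,R,t=(np.array(i[k]) for k in("camera_matrix","R","t"))
    p=K@(R@np.array(X)+t);return p[:2]/p[2]
E
python3 - <<'E'
import cv2
a=cv2.imread('pics/scene0.png')[140:210,250:330];cv2.imwrite('pics/sc1.png',cv2.resize(a,None,fx=8,fy=8,interpolation=cv2.INTER_CUBIC))
a=cv2.imread('pics/top0.png')[175:230,180:250];cv2.imwrite('pics/tc1.png',cv2.resize(a,None,fx=10,fy=10,interpolation=cv2.INTER_CUBIC))
E
```

```text
(no output)
```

View pics/sc1.png

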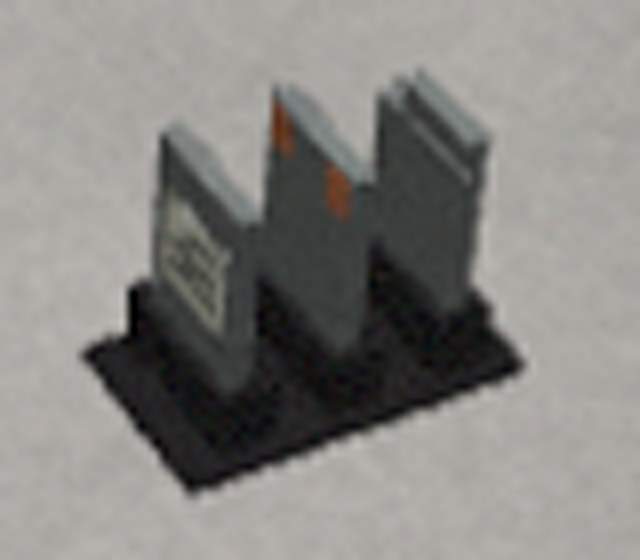

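View pics/tc1.png

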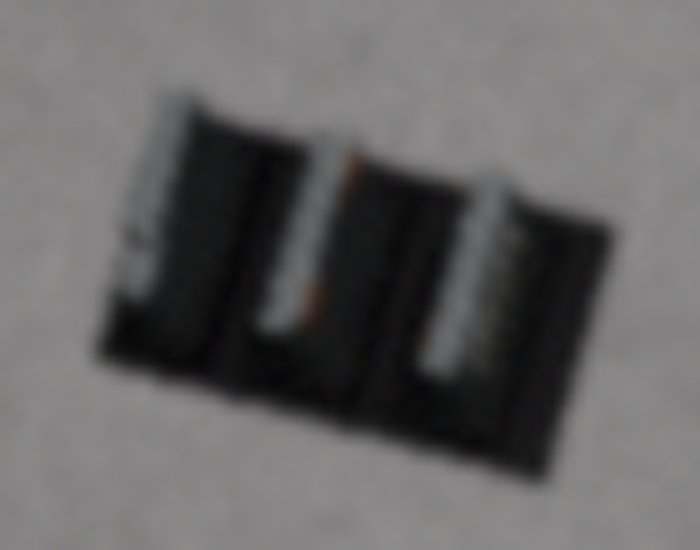

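Run:
```python
from h import *
np.set_printoptions(precision=4,suppress=True)
s=lambda u,v:(250+u/8-.44,140+v/8-.44)
t=lambda u,v:(180+u/10-.45,175+v/10-.45)
for p in[(195,490),(525,365),(85,355)]:print('scene base',ray("scene",s(*p),.008)[:2])
for p in[(610,225),(545,485),(100,355)]:print('top base',ray("top",t(*p),.008)[:2])
for a,b in[((180,95),(135,300)),((335,135),(275,328)),((495,175),(435,370))]:
    A=ray("top",t(*a),.118);B=ray("top",t(*b),.118);print('top cell',A[:2],B[:2],(A+B)[:2]/2,np.linalg.norm(A-B))
for a,b in[((175,128),(252,222)),((285,90),(372,183)),((415,70),(488,135)),((395,90),(470,180))]:
    A=ray("scene",s(*a),.118);B=ray("scene",s(*b),.118);print('scene cell',A[:2],B[:2],(A+B)[:2]/2,np.linalg.norm(A-B))
im=cv2.imread('pics/top0.png')
for n,roi in(("pad",(310,180,60,60)),):
    x,y,w,h=roi;g=cv2.cvtColor(im[y:y+h,x:x+w],cv2.COLOR_BGR2GRAY)
    m=(g>150).astype(np.uint8);c=max(cv2.findContours(m,0,2)[0],key=cv2.contourArea)
    r=cv2.minAreaRect(c);print(r)
    print('pad mid',ray("top",(r[0][0]+x,r[0][1]+y),.006)); bx=cv2.boxPoints(r)+[x,y]; P=np.array([ray("top",q,.006)[:2] for q in bx]);print(P,np.linalg.norm(P-np.roll(P,1,0),axis=1))
im=cv2.imread('pics/scene0.png')
x,y,w,h=(140,215,85,70);g=cv2.cvtColor(im[y:y+h,x:x+w],cv2.COLOR_BGR2GRAY)
m=(g<60).astype(np.uint8);c=max(cv2.findContours(m,0,2)[0],key=cv2.contourArea);r=cv2.minAreaRect(c);P=np.array([ray("scene",q+[x,y],.006)[:2] for q in c[:,0]]);print('scene pad rim',cv2.minAreaRect((P*1000).astype(np.float32)))
s=ctrl.get_state();print(Rot.from_rotvec(s['tool_rot']).as_matrix())
```

```text
scene base [0.5313 0.0802]
scene base [0.5621 0.2241]
scene base [0.4498 0.0968]
top base [0.5292 0.0853]
top base [0.4449 0.1008]
top base [0.4794 0.2448]
top cell [0.5415 0.2053] [0.4805 0.2132] [0.511  0.2093] 0.061517543627127774
top cell [0.5317 0.1592] [0.4743 0.1722] [0.503  0.1657] 0.058923465193363084
top cell [0.5221 0.1119] [0.4643 0.1254] [0.4932 0.1187] 0.059343603079732396
scene cell [0.4662 0.1227] [0.5226 0.1087] [0.4944 0.1157] 0.05808435321403478
scene cell [0.4757 0.1689] [0.5344 0.1566] [0.505  0.1628] 0.05996949630205973
scene cell [0.4978 0.2146] [0.5419 0.2084] [0.5199 0.2115] 0.04448641940989303
scene cell [0.5016 0.2005] [0.5556 0.1851] [0.5286 0.1928] 0.05619222088590022
((29.5, 29.0), (32.0, 33.0), 90.0)
pad mid [ 0.5062 -0.2312  0.006 ]
[[ 0.5555 -0.1781]
 [ 0.5606 -0.2837]
 [ 0.4577 -0.2834]
 [ 0.4527 -0.1796]] [0.1029 0.1057 0.1029 0.1039]
scene pad rim ((507.09136962890625, -234.25369262695312), (147.29977416992188, 147.72586059570312), 2.0633320808410645)
[[ 0.9521 -0.0004  0.3058]
 [-0.3058 -0.0014  0.9521]
 [ 0.0001 -1.     -0.0015]]
```

Candidates, all in the scene view:
- **Cell at (262–282, 155–188), left:** label near the top, square corners, so it's inverted.
- **Cell at (284–296, 151–182), middle:** copper contacts at the top, so it's inverted.
- **Cell at (300–311, 149–178), right:** no copper or label near the top. Its top edge measures only about 44 mm, ending short on the robot side, so this is the notched one. Its label should face world +y.

The pad is the large one, at (0.507, -0.233). Next I'll move over the right cell and check it close up.

Call:
play_rows --translation '[[21,0,-14.5],[21,0,-14.5],[21,0,-14.5],[21,0,-14.5],[21,0,-14.5],[21,0,-14.5],[21,0,-14.5],[21,0,-14.5],[21,0,-14.5],[21,0,-14.5]]' --turn '[[0,0,0],[0,0,0],[0,0,0],[0,0,0],[0,0,0],[0,0,0],[0,0,0],[0,0,0],[0,0,0],[0,0,0]]' --fingers '[-0.26,-0.26,-0.26,-0.26,-0.26,-0.26,-0.26,-0.26,-0.26,-0.26]' --grip_force 40

```text
time: 0.98
position: [0.3549, 0.4153, 0.2223]
tool_rot: [-1.557, 0.244, -0.244]
ft_force: [0.6, 0.4, 0.2]
grip_width: 0.395
```

Run:
```python
from h import *
s=ctrl.get_state();print(s['time'],s['position'],s['joint_positions'],s['grip_width'])
i=ctrl.camera_info("wrist");print(proj("wrist",[.514,.211,.118],i),-i["R"].T@i["t"])
cv2.imwrite("pics/w1.png",ctrl.get_image("wrist"))
```

```text
0.9833 [0.35491439 0.4153364  0.22234399] [-0.9790467   0.10070475  0.0717164   1.71438533 -0.00746418  1.32708761
  0.35413002] 0.39523550798712825
[106.58401    398.07273238] [0.28537523 0.437034   0.38538017]
```

View pics/w1.png

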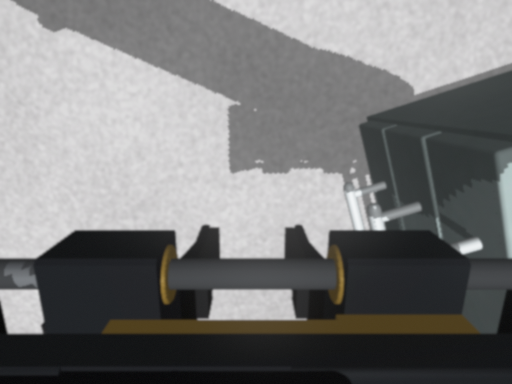

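Call:
play_rows --translation '[[31,0,-14.5],[31,0,-14.5],[31,0,-14.5],[31,0,-14.5],[31,0,-14.5],[31,0,-14.5],[31,0,-14.5],[31,0,-14.5],[31,0,-14.5],[31,0,-14.5]]' --turn '[[0,0,0],[0,0,0],[0,0,0],[0,0,0],[0,-0.016,0],[0,-0.016,0],[0,-0.016,0],[0,-0.016,0],[0,-0.016,0],[0,-0.016,0]]' --fingers '[-0.26,-0.26,-0.26,-0.26,-0.26,-0.26,-0.26,-0.26,-0.26,-0.26]'

```text
time: 1.87
position: [0.6115, 0.1888, 0.2224]
tool_rot: [-1.564, 0.168, -0.168]
ft_force: [0.1, 0.1, 0.7]
grip_width: 0.363
```

Run:
```python
from h import *
s=ctrl.get_state();print(s['time'],s['position'],s['joint_positions'],np.abs(s['qd']).max())
print(Rot.from_rotvec(s['tool_rot']).as_matrix())
i=ctrl.camera_info("wrist");print(proj("wrist",[.514,.211,.118],i),-i["R"].T@i["t"])
np.savez("w2.npz",**i)
cv2.imwrite("pics/w2.png",ctrl.get_image("wrist"))
```

```text
1.8667 [0.61148352 0.18882279 0.22237242] [-0.58936238  0.30326236  0.31194021  1.49005347 -0.0939022   1.36326974
  1.08559549] 0.8617627027899873
[[ 9.77227094e-01 -3.03235210e-04  2.12195935e-01]
 [-2.12195940e-01  1.35594084e-05  9.77227140e-01]
 [-2.99206928e-04 -9.99999954e-01 -5.10946591e-05]]
[253.82847588  64.42905266] [0.54015872 0.20372326 0.38541995]
```

View pics/w2.png

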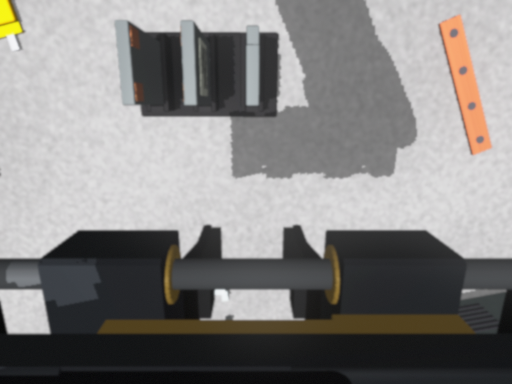

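Run:
```python
from h import *
i=dict(np.load("w2.npz"))
a=cv2.imread('pics/w2.png')[5:125,100:300];cv2.imwrite('pics/w2c.png',cv2.resize(a,None,fx=4,fy=4,interpolation=cv2.INTER_CUBIC))
g=cv2.cvtColor(cv2.imread('pics/w2.png'),cv2.COLOR_BGR2GRAY)
for v in(40,55,75,90,100):print(v,g[v,238:268].tolist())
print(g[15:115,252].tolist())
for z,v in((.118,104),(.118,45),(.102,27)):
    print(z,[ray("wrist",(u,v),z,i)[:2] for u in(247,253,259)])
```

```text
40 [65, 63, 60, 62, 66, 67, 65, 75, 111, 152, 172, 179, 179, 178, 178, 178, 177, 176, 175, 167, 141, 101, 66, 53, 52, 50, 50, 49, 51, 52]
55 [64, 62, 61, 63, 66, 66, 67, 90, 133, 166, 178, 179, 179, 179, 178, 178, 176, 176, 175, 169, 147, 107, 68, 52, 49, 49, 49, 49, 51, 51]
75 [63, 62, 60, 62, 65, 66, 66, 90, 134, 167, 180, 181, 181, 180, 180, 179, 178, 178, 176, 169, 143, 102, 64, 50, 47, 47, 48, 49, 49, 49]
90 [64, 63, 61, 63, 65, 66, 65, 90, 135, 169, 181, 183, 182, 182, 181, 180, 180, 178, 177, 167, 139, 97, 63, 49, 48, 47, 48, 50, 50, 50]
100 [65, 65, 62, 63, 66, 65, 66, 91, 135, 170, 182, 184, 184, 182, 182, 180, 180, 180, 177, 164, 130, 85, 57, 50, 48, 47, 47, 50, 50, 51]
[212, 211, 210, 212, 214, 217, 218, 218, 214, 201, 179, 168, 172, 176, 176, 177, 177, 177, 178, 177, 177, 177, 177, 177, 177, 178, 178, 174, 164, 152, 161, 172, 177, 177, 177, 177, 178, 178, 178, 178, 178, 178, 178, 178, 178, 178, 178, 179, 179, 179, 179, 179, 179, 179, 179, 179, 180, 179, 180, 180, 180, 180, 179, 180, 180, 181, 181, 181, 180, 180, 181, 181, 181, 180, 181, 181, 181, 180, 181, 181, 181, 181, 182, 181, 181, 182, 182, 182, 179, 164, 128, 87, 71, 70, 71, 70, 65, 56, 51, 49]
0.118 [array([0.54102516, 0.19978992]), array([0.54200819, 0.20434121]), array([0.54299123, 0.20889253])]
0.118 [array([0.49971186, 0.2088775 ]), array([0.50065209, 0.21323107]), array([0.50159232, 0.21758466])]
0.102 [array([0.48468126, 0.21195982]), array([0.48566468, 0.21651351]), array([0.4866481 , 0.22106723])]
```

View pics/w2c.png

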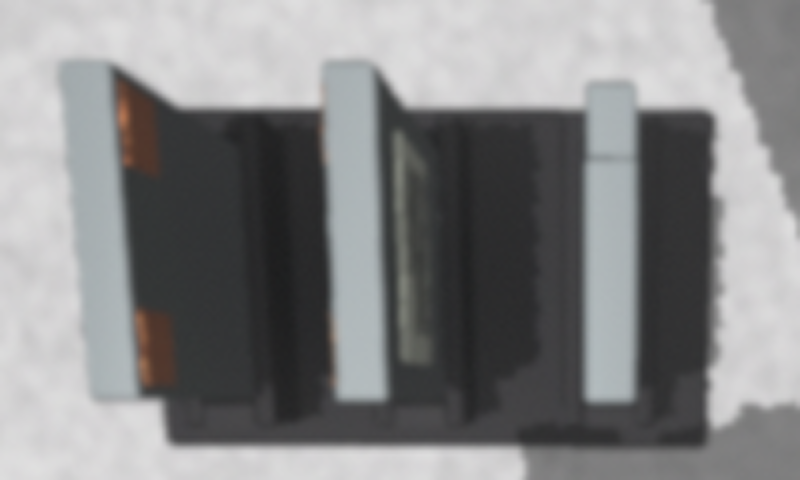

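The crop settles it: at w2 (252, 44) there is a step, and from there to row 25 the top is the lower notch floor, on the robot side. The cells at (190,60) and (125,60) show a label and copper near the top. The cell centre measures (0.5135, 0.2105), which agrees with the scene and top views (0.514, 0.211). Moving over it.

Call:
play_rows --translation '[[-19.5,0,0],[-19.5,0,0],[-19.5,0,0],[-19.5,0,0],[-19.5,0,0],[0,12,0],[0,12,0],[0,12,0],[0,0,0],[0,0,0]]' --turn '[[0,0,0],[0,0,0],[0,0,0],[0,0,0],[0,0,0],[0,0,0],[0,0,0],[0,0,0],[0,0,0],[0,0,0]]' --fingers '[-0.26,-0.26,-0.26,-0.26,-0.26,-0.26,-0.26,-0.26,-0.26,-0.26]'

```text
time: 2.75
position: [0.5152, 0.2098, 0.1849]
tool_rot: [-1.566, 0.171, -0.168]
ft_force: [0.5, -0.4, 0.7]
grip_width: 0.367
```

Run:
```python
from h import *
s=ctrl.get_state();R=Rot.from_rotvec(s['tool_rot']).as_matrix()
print(s['time'],s['position'],s['grip_width'],np.round(R.T@(np.array([.5164,.2099,.080])-s['position']),4))
for n in("scene","wrist"):cv2.imwrite(f"pics/{n}3.png",ctrl.get_image(n))
a=cv2.imread('pics/scene3.png')[60:220,220:360];cv2.imwrite('pics/s3c.png',cv2.resize(a,None,fx=4,fy=3.7,interpolation=cv2.INTER_CUBIC))
```

```text
2.75 [0.51523817 0.20977401 0.18488955] 0.36710921085511516 [0.0013 0.1049 0.0006]
```

View pics/s3c.png

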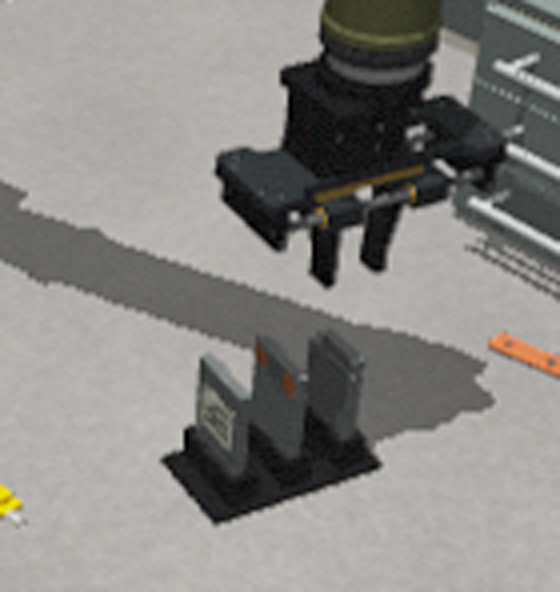

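View pics/wrist3.png

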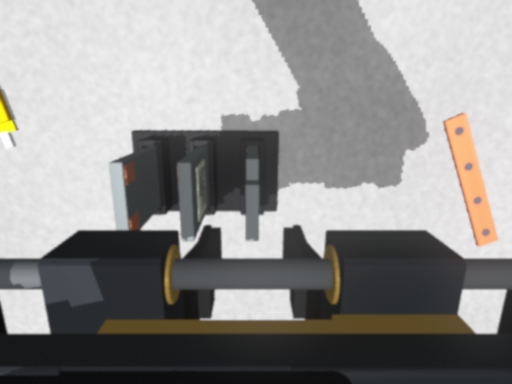

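The cell at (252,190) sits midway between the fingers, whose inner edges are at about 220 and 285. The neighbours are outside them. Descending.

Call:
play_rows --translation '[[1,15,0.5],[0,15,0],[0,15,0],[0,15,0],[0,15,0],[0,15,0],[0,15,0],[0,0,0],[0,0,0],[0,0,0]]' --turn '[[0,0,0],[0,0,0],[0,0,0],[0,0,0],[0,0,0],[0,0,0],[0,0,0],[0,0,0],[0,0,0],[0,0,0]]' --fingers '[-0.26,-0.26,-0.26,-0.26,-0.26,-0.26,-0.26,-0.26,-0.26,-0.26]'

```text
time: 3.68
position: [0.5175, 0.2112, 0.0827]
tool_rot: [-1.563, 0.168, -0.17]
ft_force: [0.3, 0.1, -0.1]
grip_width: 0.372
```

Call:
play_rows --translation '[[0,0,0],[0,0,0],[0,0,0],[0,0,0],[0,0,0],[0,0,0],[0,0,0],[0,0,0],[0,0,0],[0,0,0]]' --turn '[[0,0,0],[0,0,0],[0,0,0],[0,0,0],[0,0,0],[0,0,0],[0,0,0],[0,0,0],[0,0,0],[0,0,0]]' --fingers '[-0.6,-1,-1,-1,-1,-1,-1,-1,-1,-1]' --grip_force 40

```text
time: 4.52
position: [0.5167, 0.2112, 0.082]
tool_rot: [-1.564, 0.168, -0.169]
ft_force: [-0.8, -0.1, 4.3]
grip_width: 0.112
```

Run:
```python
from h import *
s=ctrl.get_state();print(s['time'],s['position'],s['grip_width']*87,s['ft_force'])
cv2.imwrite("pics/wrist4.png",ctrl.get_image("wrist"))
a=ctrl.get_image("scene")[60:220,220:360];cv2.imwrite('pics/s4c.png',cv2.resize(a,None,fx=4,fy=3.7,interpolation=cv2.INTER_CUBIC))
```

```text
4.5167 [0.51671264 0.21118785 0.08197694] 9.752979356559745 [-0.81553614 -0.05774023  4.28238607]
```

View pics/s4c.png

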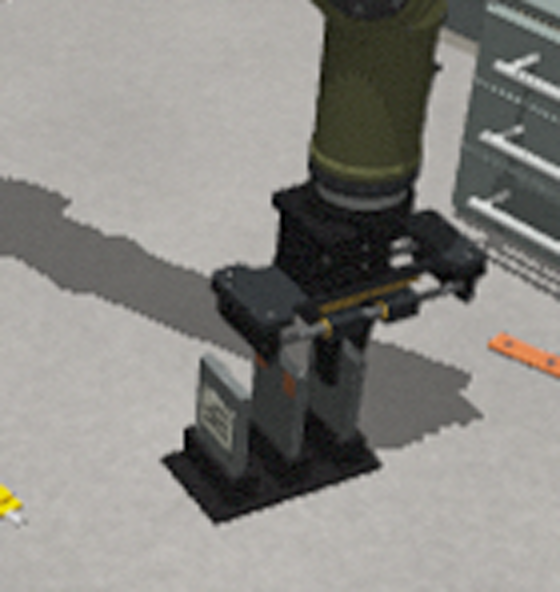

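View pics/wrist4.png

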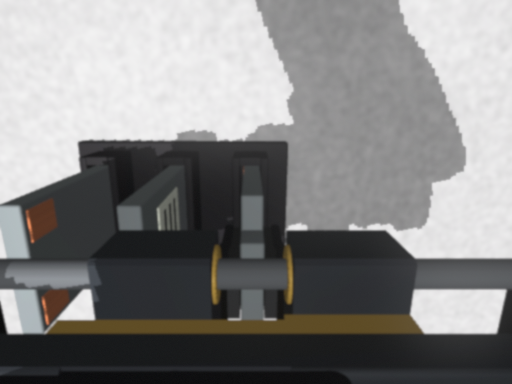

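Gripped at 9.75 mm of opening, against a 10 mm cell. The fingertips are at cell z ≈ 74, inside the frosted end, and the neighbours are untouched. Lifting.

Call:
play_rows --translation '[[0,-6,0],[0,-12,0],[0,-15,0],[0,-17,0],[0,-18,0],[0,-18,0],[0,-18,0],[0,-18,0],[0,-18,0],[0,-10,0]]' --turn '[[0,0,0],[0,0,0],[0,0,0],[0,0,0],[0,0,0],[0,0,0],[0,0,0],[0,0,0],[0,0,0],[0,0,0]]' --fingers '[-1,-1,-1,-1,-1,-1,-1,-1,-1,-1]' --grip_force 45

```text
time: 5.45
position: [0.5171, 0.211, 0.2343]
tool_rot: [-1.563, 0.167, -0.171]
ft_force: [0.5, 0.4, -1.4]
grip_width: 0.112
```

Run:
```python
from h import *
s=ctrl.get_state();print(s['time'],s['position'],s['grip_width']*87,s['ft_force'],s['joint_positions'])
a=ctrl.get_image("scene")[40:220,220:360];cv2.imwrite('pics/s5c.png',cv2.resize(a,None,fx=3.3,fy=3.3,interpolation=cv2.INTER_CUBIC))
```

```text
5.45 [0.51705934 0.21096589 0.23429338] 9.766072027574067 [ 0.52921914  0.41302687 -1.41599772] [-0.68530671  0.11615939  0.27300942  1.67806008 -0.03218195  1.34900584
  0.94867427]
```

View pics/s5c.png

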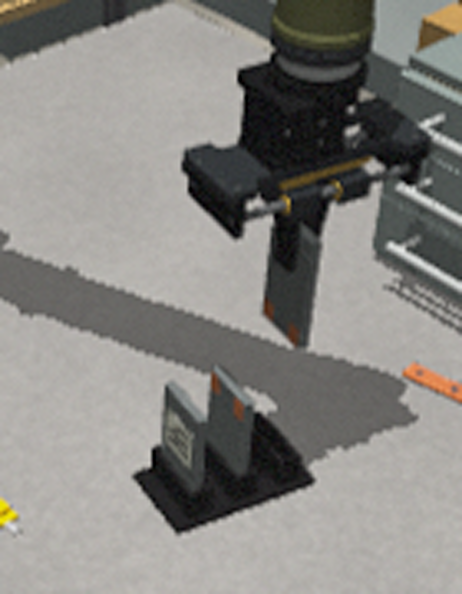

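The cell is out and hangs straight, with its copper face at (285,325) towards the scene camera. So the label faces tool +z, as predicted, and the other two cells are still standing. Carrying it to the pad.

Call:
play_rows --translation '[[2,0,-12],[4,0,-24],[4.5,0,-29],[4.5,0,-29],[4.5,0,-29],[4.5,0,-29],[4.5,0,-29],[4.5,0,-29],[4.5,0,-29],[4.5,0,-29]]' --turn '[[0,0,0],[0,0,0],[0,0,0],[0,0,0],[0,0,0],[0,0,0],[0,0,0],[0,0,0],[0,0,0],[0,0,0]]' --fingers '[-1,-1,-1,-1,-1,-1,-1,-1,-1,-1]'

```text
time: 6.33
position: [0.4986, -0.0622, 0.23]
tool_rot: [-1.565, 0.171, -0.167]
ft_force: [0.7, 0.9, -1.4]
grip_width: 0.109
```

Call:
play_rows --translation '[[4.5,0,-29],[4.5,0,-29],[4.5,0,-29],[4.5,0,-29],[4,0,-29],[2.5,0,-19],[0,0,0],[0,0,0],[0,0,0],[0,0,0]]' --turn '[[0,0,0],[0,0,0],[0,0,0],[0,0,0],[0,0,0],[0,0.04,0],[0,0.08,0],[0,0.09,0],[0,0.09,0],[0,0.09,0]]' --fingers '[-1,-1,-1,-1,-1,-1,-1,-1,-1,-1]'

```text
time: 7.17
position: [0.4882, -0.2253, 0.2303]
tool_rot: [-1.517, 0.481, -0.477]
ft_force: [1.1, 0.3, -0.8]
grip_width: 0.11
```

Call:
play_rows --translation '[[0,0,0],[0,0,0],[0,0,0],[0,0,0],[0,0,0],[0,0,0],[0,0,0],[0,0,0],[0,0,0],[0,0,0]]' --turn '[[0,0.09,0],[0,0.09,0],[0,0.09,0],[0,0.09,0],[0,0.09,0],[0,0.09,0],[0,0.09,0],[0,0.09,0],[0,0.09,0],[0,0.09,0]]' --fingers '[-1,-1,-1,-1,-1,-1,-1,-1,-1,-1]'

```text
time: 8.0
position: [0.4884, -0.2251, 0.2304]
tool_rot: [-1.238, 1.167, -1.163]
ft_force: [0.6, -0.1, -0.4]
grip_width: 0.106
```

Run:
```python
from h import *
s=ctrl.get_state();R=Rot.from_rotvec(s['tool_rot']).as_matrix()
print(s['time'],s['position'],s['grip_width']*87,s['ft_force'],s['joint_positions']);print(R, np.degrees(np.arctan2(R[1,2],R[0,2])))
```

```text
8.0 [ 0.48836488 -0.22509391  0.23036748] 9.263805678165552 [ 0.58372241 -0.12208309 -0.39923452] [-0.30955652  0.08263222  0.73728291  1.7404449  -0.05686839  1.34254277
  0.4987243 ]
[[ 5.96550574e-02 -2.11893263e-03  9.98216802e-01]
 [-9.98218600e-01  8.24113923e-04  5.96569142e-02]
 [-9.49053347e-04 -9.99997415e-01 -2.06599540e-03]] 3.4201274286578545
```

Call:
play_rows --translation '[[0,0,0],[0,0,0],[0,0,0],[0,0,0],[0,0,0],[0,0,0],[0,0,0],[0,0,0],[0,0,0],[0,0,0]]' --turn '[[0,0.08,0],[0,0.08,0],[0,0.08,0],[0,0.08,0],[0,0.08,0],[0,0.08,0],[0.04,0,0],[0.08,0,0],[0.08,0,0],[0.08,0,0]]' --fingers '[-1,-1,-1,-1,-1,-1,-1,-1,-1,-1]'

```text
time: 8.83
position: [0.4887, -0.2253, 0.2305]
tool_rot: [-0.816, 1.252, -1.666]
ft_force: [0.0, -0.4, -1.4]
grip_width: 0.111
```

Call:
play_rows --translation '[[0,0,0],[0,0,0],[0,0,0],[0,0,0],[0,0,0],[0,0,0],[0,0,0],[0,0,0],[0,0,0],[0,0,0]]' --turn '[[0.08,0,0],[0.08,0,0],[0.08,0,0],[0.08,0,0],[0.08,0,0],[0.08,0,0],[0.08,0,0],[0.06,0,0],[0.02,0,0],[0,0,0]]' --fingers '[-1,-1,-1,-1,-1,-1,-1,-1,-1,-1]'

```text
time: 9.67
position: [0.5187, -0.2361, 0.2236]
tool_rot: [-0.559, 0.884, -1.817]
ft_force: [0.6, 0.4, -1.3]
grip_width: 0.11
```

Run:
```python
from h import *
s=ctrl.get_state();R=Rot.from_rotvec(s['tool_rot']).as_matrix()
print(s['time'],s['position'],s['grip_width']*87,s['ft_force'],s['joint_positions']);print(R, np.degrees(np.arctan2(R[1,2],R[0,2])),'tilt',np.degrees(np.arccos(-R[2,1])))
T=np.array([.491,-.226,.118]);print('to go',R.T@(T-s['position'])*1000)
a=ctrl.get_image("scene");cv2.imwrite('pics/s6.png',a)
cv2.imwrite('pics/t6.png',ctrl.get_image("top"))
```

```text
9.6667 [ 0.51871208 -0.23614423  0.22356818] 9.570116447391378 [ 0.58624265  0.35786272 -1.31486363] [ 0.5700112  -0.30007994 -0.16140343  2.23835273 -0.1140873   0.52474985
  0.06517853]
[[-0.39504085  0.58076864  0.71179387]
 [-0.91848649 -0.23448038 -0.31843605]
 [-0.01803597 -0.7795683   0.62605748]] -24.102364872870826 tilt 38.778933437249904
to go [  3.53409243  63.82468028 -89.04732383]
```

View pics/s6.png

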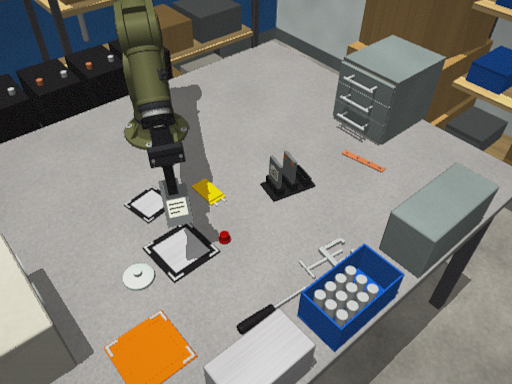

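The label faces up and the copper side is hidden, with the cell at scene (176,205). But the tilt stopped at 38.8° because j2 hit its limit of -0.3. I'll fit a quick kinematic model from my logged joint states to choose a heading that can reach 45° or more.

```bash
cat > k.py <<'E'
import numpy as np
from scipy.spatial.transform import Rotation as Rot
from scipy.optimize import least_squares
J=np.array([[-1.246,.322,-.07,1.452,.023,1.371,-.057],[-.97905,.1007,.07172,1.71439,-.00746,1.32709,.35413],[-.58936,.30326,.31194,1.49005,-.0939,1.36327,1.0856],[-.68531,.11616,.27301,1.67806,-.03218,1.34901,.94867],[-.30956,.08263,.73728,1.74044,-.05687,1.34254,.49872],[.57001,-.30008,-.1614,2.23835,-.11409,.52475,.06518]])
P=np.array([[.199,.618,.221],[.35491,.41534,.22234],[.61148,.18882,.22237],[.51706,.21097,.23429],[.48836,-.22509,.23037],[.51871,-.23614,.22357]])
V=[[-1.559,.244,-.244],[-1.557,.244,-.244],[-1.564,.168,-.168],[-1.563,.167,-.171],[-1.238,1.167,-1.163],[-.559,.884,-1.817]]
rz=lambda a:Rot.from_euler('z',a).as_matrix();ry=lambda a:Rot.from_euler('y',a).as_matrix()
def fk(q,p):
    hs,L1,a,L2,b,L3,c=p
    R=rz(-q[0])@ry(q[1])@rz(-q[2]);x=np.array([0,0,hs])+R@[a,0,L1]
    R=R@ry(q[3])@rz(-q[4]);x=x+R@[b,0,L2]
    R=R@ry(q[5]);x=x+R@[c,0,L3]
    return x,R@rz(-q[6])
p0=[.3,.35,0,.35,0,.25,0]
f=least_squares(lambda p:np.r_[np.concatenate([(fk(q,p)[0]-x) for q,x in zip(J,P)]),1e-3*(p-p0)],p0)
p=f.x
# tool offset
M=[fk(q,p)[1].T@Rot.from_rotvec(v).as_matrix() for q,v in zip(J,V)]
RT=Rot.from_matrix(M).mean().as_matrix()
lo=np.array([-2.86,-.3,-1.38,.06,-1.56,.09,-2.69]);hi=np.array([2.86,2.09,1.24,2.45,4.7,2.05,2.69])
if __name__=="__main__":
    print(np.round(p,3),np.round([fk(q,p)[0]-x for q,x in zip(J,P)],4).tolist())
    print([round(np.degrees(Rot.from_matrix(RT.T@m).magnitude()),1) for m in M])
    C=np.array([.5065,-.233])
    for yaw in range(-100,61,10):
      for th in(50,):
        y=np.radians(yaw);t=np.radians(th);nh=np.array([np.cos(y),np.sin(y),0]);up=np.array([0,0,1])
        d=np.sin(t)*nh-np.cos(t)*up;n=np.cos(t)*nh+np.sin(t)*up;R=np.c_[np.cross(d,n),d,n]
        T=np.r_[C-.017*nh[:2],.118]
        best=None
        for s in(J[-1],J[-2]):
            def e(q):
                x,Q=fk(q,p);return np.r_[10*(x-T),Rot.from_matrix(R.T@Q@RT).as_rotvec(),.003*(q-s)]
            g=least_squares(e,np.clip(s,lo+.05,hi-.05),bounds=(lo+.03,hi-.03))
            if best is None or g.cost<best.cost:best=g
        x,Q=fk(best.x,p);print(yaw,'err',np.round(np.linalg.norm(x-T)*1000,1),np.round(np.degrees(np.linalg.norm(Rot.from_matrix(R.T@Q@RT).as_rotvec())),1),np.round(best.x,2))
E
python3 k.py
```

```text
[ 0.048  0.401 -0.013  0.463 -0.169  0.28  -0.041] [[-0.0292, 0.0005, 0.0041], [-0.0132, 0.0253, -0.0017], [-0.0151, 0.0161, 0.0021], [-0.0065, 0.0231, -0.0018], [0.0103, 0.0157, -0.003], [0.0027, 0.0072, 0.0005]]
[np.float64(0.0), np.float64(0.0), np.float64(0.0), np.float64(0.0), np.float64(0.0), np.float64(0.0)]
-100 err 0.0 0.0 [ 0.34  0.13 -0.05  1.95  0.98  1.18 -1.91]
-90 err 0.0 0.0 [ 0.5   0.02 -0.17  2.05  1.02  1.02 -1.79]
-80 err 0.0 0.0 [ 0.71 -0.1  -0.32  2.16  1.02  0.82 -1.64]
-70 err 0.0 0.0 [ 1.   -0.27 -0.52  2.3   0.87  0.58 -1.4 ]
-60 err 0.0 0.0 [ 0.41 -0.27  0.12  2.34  1.04  0.48 -1.31]
-50 err 5.3 5.4 [ 0.18 -0.27  0.36  2.33  1.04  0.47 -1.16]
-40 err 11.0 10.6 [ 0.24 -0.27  0.31  2.36  0.84  0.42 -0.87]
-30 err 15.5 13.8 [ 0.35 -0.27  0.14  2.41  0.38  0.38 -0.36]
-20 err 15.6 13.9 [ 0.5  -0.27 -0.13  2.41 -0.34  0.37  0.33]
-10 err 11.3 10.8 [ 0.62 -0.27 -0.3   2.37 -0.82  0.42  0.85]
0 err 5.6 5.7 [ 0.68 -0.27 -0.36  2.34 -1.04  0.47  1.15]
10 err 0.0 0.0 [ 0.54 -0.27 -0.21  2.33 -1.07  0.49  1.31]
20 err 0.0 0.0 [-0.12 -0.27  0.49  2.3  -0.88  0.57  1.39]
30 err 0.0 0.0 [-0.5  -0.27  0.92  2.23 -0.8   0.7   1.51]
40 err 0.0 0.0 [-0.22  0.03  0.75  2.05 -1.04  1.02  1.79]
50 err 0.0 0.0 [-0.01  0.18  0.62  1.93 -1.07  1.23  1.95]
60 err 0.0 0.0 [ 0.13  0.29  0.52  1.82 -1.03  1.39  2.07]
```

The model's rotation fit is exact and its position fit is good to about 2 cm. Leaning radially can't reach the tilt, but a label heading of about -90° can, with margin on every joint. I'll untilt, yaw, and tilt again.

Call:
play_rows --translation '[[0,0,0],[0,0,0],[0,0,0],[0,0,0],[0,0,0],[0,0,0],[0,0,0],[0,0,0],[0,0,0],[0,0,0]]' --turn '[[-0.05,0,0],[-0.09,0,0],[-0.09,0,0],[-0.09,0,0],[-0.09,0,0],[-0.09,0,0],[-0.09,0,0],[-0.08,0,0],[0,0.05,0],[0,0.09,0]]' --fingers '[-1,-1,-1,-1,-1,-1,-1,-1,-1,-1]'

```text
time: 10.6
position: [0.5232, -0.2351, 0.2267]
tool_rot: [-0.879, 1.594, -1.589]
ft_force: [0.6, -0.1, -1.2]
grip_width: 0.109
```

Call:
play_rows --translation '[[0,0,0],[0,0,0],[0,0,0],[0,0,0],[0,0,0],[0,0,0],[0,0,0],[0,0,0],[0,0,0],[0,0,0]]' --turn '[[0,0.1,0],[0,0.1,0],[0,0.1,0],[0,0.1,0],[0,0.1,0],[0,0.1,0],[0,0.1,0],[0,0.1,0],[0,0.1,0],[0,0.1,0]]' --fingers '[-1,-1,-1,-1,-1,-1,-1,-1,-1,-1]'

```text
time: 11.43
position: [0.5223, -0.2348, 0.2278]
tool_rot: [-0.007, 2.212, -2.188]
ft_force: [-0.5, 0.3, -1.1]
grip_width: 0.113
```

```bash
cat > st.py <<'E'
from h import *
s=ctrl.get_state();R=Rot.from_rotvec(s['tool_rot']).as_matrix()
print(s['time'],s['position'],s['grip_width']*87,s['ft_force'],np.round(s['joint_positions'],2),'qd',np.abs(s['qd']).max().round(3))
y=np.arctan2(R[1,2],R[0,2]);print(np.round(R,3),'yaw',np.degrees(y),'tilt',np.degrees(np.arccos(-R[2,1])))
T=np.r_[.5065-.017*np.cos(y),-.233-.017*np.sin(y),.118]
print('T',T,'to go',R.T@(T-s['position'])*1000)
E
python3 st.py
```

```text
11.4333 [ 0.52233196 -0.23483601  0.22777414] 9.790616897894378 [-0.47597384  0.25442834 -1.09760324] [ 0.49  0.15 -0.11  1.65 -0.    1.33 -1.17] qd 1.178
[[-1.     0.018  0.025]
 [-0.024  0.011 -1.   ]
 [-0.019 -1.    -0.01 ]] yaw -88.58741121702657 tilt 1.217572741491032
T [ 0.50608092 -0.21600517  0.118     ] to go [ 17.81835179 109.65619339 -18.08547474]
```

Call:
play_rows --translation '[[1.8,0,0],[1.8,0,0],[1.8,0,0],[1.8,0,0],[1.8,0,0],[1.8,0,0],[1.8,0,0],[1.8,0,0],[1.8,0,0],[1.8,0,0]]' --turn '[[0.05,0,0],[0.09,0,0],[0.09,0,0],[0.09,0,0],[0.09,0,0],[0.09,0,0],[0.09,0,0],[0.09,0,0],[0.09,0,0],[0.09,0,0]]' --fingers '[-1,-1,-1,-1,-1,-1,-1,-1,-1,-1]'

```text
time: 12.27
position: [0.5051, -0.2344, 0.2284]
tool_rot: [0.016, 1.091, -2.907]
ft_force: [-0.8, 0.3, -1.8]
grip_width: 0.112
```

Call:
play_rows --translation '[[0,0,0],[0,0,0],[0,0,0],[0,0,0],[0,0,0],[0,0,0],[0,0,0],[0,0,0],[0,0,0],[0,0,0]]' --turn '[[0.06,0,0],[0.02,0,0],[0,0,0],[0,0,0],[0,0,0],[0,0,0],[0,0,0],[0,0,0],[0,0,0],[0,0,0]]' --fingers '[-1,-1,-1,-1,-1,-1,-1,-1,-1,-1]'

```text
time: 13.1
position: [0.5036, -0.2362, 0.2273]
tool_rot: [0.014, 0.981, -2.95]
ft_force: [1.1, -0.4, -1.2]
grip_width: 0.112
```

```bash
python3 st.py; python3 -c "
from h import *
cv2.imwrite('pics/s7.png',ctrl.get_image('scene'))"
```

```text
13.1 [ 0.50355852 -0.23615324  0.22725787] 9.773353124298925 [ 1.07251786 -0.39482939 -1.15107712] [ 0.13  0.13 -0.32  1.99  0.98  1.38 -2.13] qd 0.002
[[-0.999  0.034  0.002]
 [-0.028 -0.8   -0.599]
 [-0.019 -0.598  0.801]] yaw -89.8363135447587 tilt 53.24369450574029
T [ 0.50645143 -0.21600007  0.118     ] to go [ -1.39904499  49.34676113 -99.57279541]
```

View pics/s7.png

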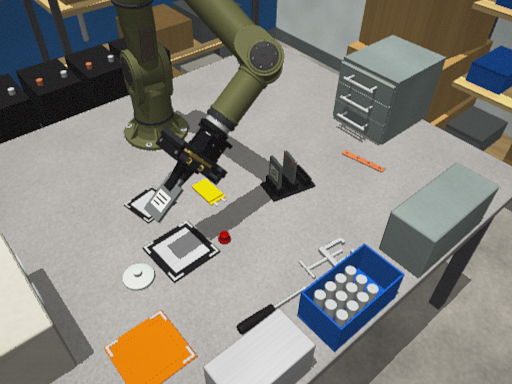

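Call:
play_rows --translation '[[0,3,-5],[0,5,-10],[0,6,-12],[0,6,-12],[0,6,-12],[0,6,-12],[0,6,-12],[0,5,-12],[-1,4,-8],[0,2,-4]]' --turn '[[0,0,0],[0,0,0],[0,0,0],[0,0,0],[0,0,0],[0,0,0],[0,0,0],[0,0,0],[0,0,0],[0,0,0]]' --fingers '[-1,-1,-1,-1,-1,-1,-1,-1,-1,-1]'

```text
time: 13.98
position: [0.5055, -0.2153, 0.1162]
tool_rot: [0.009, 0.982, -2.95]
ft_force: [0.2, -0.2, -1.0]
grip_width: 0.113
```

Call:
play_rows --translation '[[0,0,0],[0,0,0],[0,0,0],[0,0,0],[0,0,0],[0,0,0],[0,0,0],[0,0,0],[0,0,0],[0,0,0]]' --turn '[[0,0,0],[0,0,0],[0,0,0],[0,0,0],[0,0,0],[0,0,0],[0,0,0],[0,0,0],[0,0,0],[0,0,0]]' --fingers '[-1,-1,-1,-1,-1,-1,-1,-1,-1,-1]'

```text
time: 14.82
position: [0.5061, -0.2159, 0.1185]
tool_rot: [0.013, 0.98, -2.95]
ft_force: [0.1, 0.6, -0.2]
grip_width: 0.115
```

```bash
python3 st.py
python3 - <<'E'
from h import *
for n in("scene","top"):cv2.imwrite(f'pics/{n}8.png',ctrl.get_image(n))
a=cv2.imread('pics/scene8.png')[120:290,110:330];cv2.imwrite('pics/s8c.png',cv2.resize(a,None,fx=3.5,fy=3.5,interpolation=cv2.INTER_CUBIC))
# predicted vs seen label
s=ctrl.get_state();R=Rot.from_rotvec(s['tool_rot']).as_matrix();T=s['position']
lab=T+R@[-.003,.032,.005];foot=T+R@[-.003,.074,0];print('label',lab,'foot',foot)
for n in("scene","top"):
    print(n,'pred label',proj(n,lab))
    im=cv2.imread(f'pics/{n}8.png');u,v=proj(n,lab).astype(int)
    m=(im[v-14:v+15,u-14:u+15].min(2)>170).astype(np.uint8);M=cv2.moments(m,True);print('bright centroid',M['m10']/max(M['m00'],1)+u-14,M['m01']/max(M['m00'],1)+v-14,M['m00'])
a=cv2.imread('pics/top8.png')[160:300,180:400];cv2.imwrite('pics/t8c.png',cv2.resize(a,None,fx=3.5,fy=3.5,interpolation=cv2.INTER_CUBIC))
E
```

```text
14.8167 [ 0.50605188 -0.21586171  0.11850366] 9.970400514741648 [ 0.1490794   0.61918022 -0.19881399] [ 0.09  0.31 -0.33  2.05  1.06  1.31 -2.37] qd 0.003
[[-0.999  0.034  0.002]
 [-0.029 -0.801 -0.599]
 [-0.018 -0.598  0.801]] yaw -89.77975655817993 tilt 53.25093702488588
T [ 0.50643465 -0.21600013  0.118     ] to go [-0.36928647  0.42516013 -0.31972273]
label [ 0.51012687 -0.24440807  0.10337032] foot [ 0.51153834 -0.27503861  0.07423652]
scene pred label [174.06628219 227.92785459]
bright centroid 171.22089552238805 225.28059701492538 335.0
top pred label [350.97405431 202.83203715]
bright centroid 353.2 205.8 40.0
```

View pics/s8c.png

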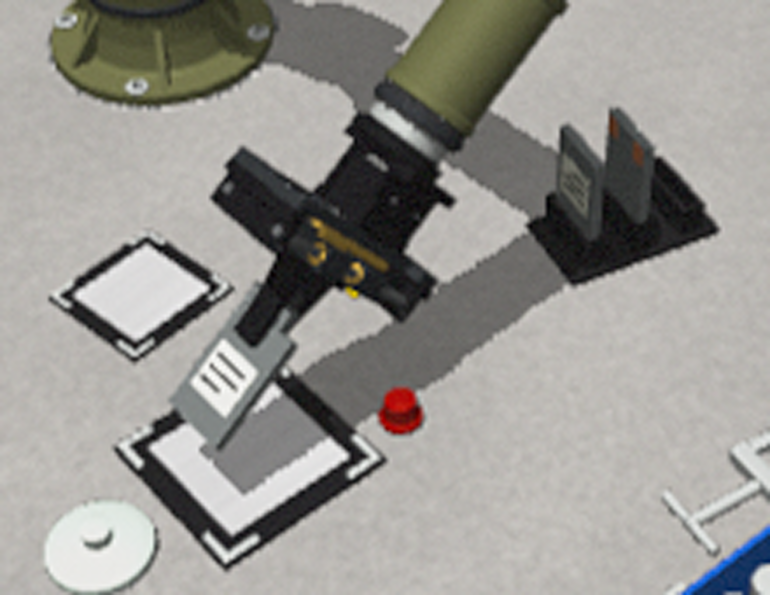

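View pics/t8c.png

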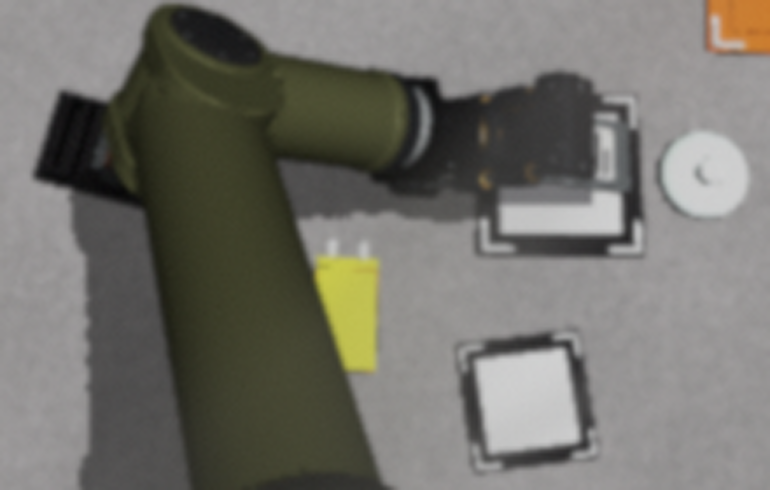

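In scene8 the label centre is at (174,228), exactly where the grip predicts it, so the cell has not pivoted. The other two cells and the loose things are where they were. Last check on foot and lean, then I'll hand in.

Run:
```python
from h import *
s=ctrl.get_state();R=Rot.from_rotvec(s['tool_rot']).as_matrix();T=s['position']
for y in(.03,-.03):
    for z in(0,):
        X=T+R@[-(y+.003),.074,.005];print('foot corner',X,'crop px',(proj('scene',X)-[110,120])*3.5)
print('qd',np.abs(s['qd']).max(),s['grip_width'])
a=cv2.imread('pics/scene0.png').astype(int);b=cv2.imread('pics/scene8.png').astype(int)
for n,(u,v) in dict(yellow=(208,191),busbar=(363,160),puller=(322,257),lid=(139,276),cap=(224,237),driver=(256,318)).items():
    print(n,np.abs(a-b)[v-12:v+13,u-14:u+15].mean().round(1))
ctrl.close_job()
```

```text
foot corner [ 0.5415329  -0.27717441  0.07879333] crop px [213.28775624 448.89730897]
foot corner [ 0.48156753 -0.27888855  0.07769035] crop px [166.47240389 401.10489308]
qd 0.0011104351386266417 0.11278842342911229
yellow 124.6
busbar 12.9
puller 13.8
lid 11.6
cap 28.3
driver 9.6
the job is handed in; nothing more can be done
```

The job is handed in: the notched cell is held about 97 mm above the middle of the large non-orange reading pad, label up, leaned about 53° from upright. I gripped it by its frosted end at 45 N and drew it from its slot. The label sits about 11 mm to one side of my measured pad centre.

**Lean:** my first try stopped at 39° because a joint hit its limit. I brought the cell upright again, turned it to a different heading, and leaned it over once more.

**Last checks:**
- **Cell:** the grip opening reads about 9.8 mm, so the 10 mm cell is held. The label centre and foot corners in the scene picture match where an unslipped grip puts them, to about 2 px.
- **Arm:** it was still, with joint speeds near 0.001 rad/s and outside force under 1 N. The last state reading was at 14.8 s, well inside the 38 s limit.
- **Surroundings:** both other cells are standing in their slots, and nothing in the pictures shows the loose things moved.

**Checks that disagreed:**
- **Before/after difference:** it was high at the yellow cell (124.6) because the gripper now hides it from the scene camera. The top view shows the part the arm doesn't hide, looking undisturbed. It was also raised at the red cap (28.3), probably from the arm's shadow; the cap looks unmoved in the scene picture.
- **Label by brightness:** the automatic label search was off by 3–4 px because it picked up the bright pad as well. I read the label position from the close crop instead.

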